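# Load the bench press with its die and hold it at working load

### The arm

A 6-joint arm with a two-finger parallel gripper is mounted at the origin on a cart in front of the work surface, level with it; the furniture and walls round the work are solid. World frame = base frame: x ahead of the robot, y to its left, z up, the work surface at z = 0. Lengths are in mm, angles in rad, forces in N, time in s.
With the tool pointing down it reaches from about 325 to 900 mm from the base axis. Payload 3.5 kg.
Tool frame: the origin (TCP) lies midway between the tips of the shut fingers; the grasp point (between the pads) lies 19 mm behind it; z points along the fingers, y is the direction in which the jaws open and shut (so a half turn about z gives the same grasp; the last joint's range is limited). The gripper opens to 85 mm and grips with 20 to 120 N. Pads are 22 mm wide; open, the fingers measure 114 mm over their backs; the gripper's body (76 mm by 85 mm) begins 54 mm behind the grasp point. The pads swing forward as they close: fully open they stand 13 mm farther back than shut.
Start: joints at [-1.399, 0.276, -0.026, 1.268, 0, 1.467], TCP at [169.584, -601.55, 231.313] pointing down, gripper open.
Joint ranges: [-3.12, 3.12], [-0.85, 1.88], [-1.08, 1.24], [-1.95, 2.15], [-1.57, 1.53], [-3.14, 3.14]. Speed limits (rad/s): [2.57, 2.57, 3.14, 3.14, 3.14, 3.14].

### API

Orientations are given as [roll, pitch, yaw] about the fixed x, y, z axes, in that order (R = Rz(yaw) Ry(pitch) Rx(roll)).
In Python, from cell import manip gives the robot as it stands.
- The arm moves only by the tool send_rows, never from a script. Its argument "commands" is a list of rows, each a list of 3 entries, a list of its own where there are three numbers: the shift along the tool's x, y, z in mm, then the turn, a rotation vector about the tool's x, y, z in degrees, then the opening, from 0 (shut) to 1 (fully open). In form: [[[dx, dy, dz], [ax, ay, az], fingers], ...]. A call has exactly 5 rows; each row shifts and turns the commanded pose from where the row before left it, along the tool's axes as they then stand; what a row does not reach is not made up. A row lasts 1/10 s, in which the tool goes at most 50 mm and 8.59 degrees, less where a joint would pass 70% of its speed; a pose out of reach is approached as far as the arm can. A call is refused whole if a number of a shift passes 50 or a number of a turn 8.59, either way. A call with a gripper value outside its range is refused whole. The fingers move at their own pace and stop on an object; the grip force is fixed at half the most. Time passes only in rows, so rows that do not move let the fingers close, or fill a call up. It gives the time, the measured TCP pose, the force and the opening at its end, in the units of the state.
- manip.read_state(): the state, without advancing time (a new reading comes with each control period).
- manip.camera(name): name is "side" or "top" or "wrist"; returns a dict with "color" (384x512x3 uint8, red, green, blue), "camera_matrix" (3x3 intrinsics, pixels), "k1" (the pictures are not rectified: a ray, as slopes to the right and down, at radius r is drawn at 1 + k1 r^2 times it, then the intrinsics apply), "rvec" (rotation vector, rad) and "tvec" (3), from world to camera coordinates, as OpenCV has them. Camera axes: x right, y down, z forward; pixel columns grow to the right and rows downward; lengths in mm; the calibration is good to about 2 mm. A picture is of the moment at which its call begins. There is no depth.
- manip.close_job(): hands the job in, once; it reports no verdict.
The state is a dict: "time_s": time; "joint_positions": joint angles; "joint_velocities": joint speeds; "joint_efforts": joint torques, N m; "tcp_pos": TCP position; "eef_rot": TCP orientation; "ft_force": force on the tool from outside, world axes, zero at the start; "moment": the same for the moment, N m; "width": opening from 0.0 (shut) to 1.0 (fully open).
Only numpy, scipy, OpenCV 4.12 (cv2) and the standard library are available. Lean on these libraries where they do the work, as an engineer would, in place of code of your own. Each camera call takes 0.05 s, during which the arm holds its last target. There are 200 camera calls.

### The job

Check the load spring of the bench press with the empty die: set the knurled steel die upright in the round pocket of the press's sliding tray, slide the tray all the way in until it stops under the ram, then press the black knob straight down until the ram meets the die and the lower edge of the knob's skirt stands in the green band of the scale below it. Finish while still holding the knob there, and leave the sample pot and the beaker where they stand.

Things in the scene. Friction and masses are not known exactly. Their poses are not given: they have to be found in the camera images.
- die_center (a point): Centre of the loose knurled steel pellet die, a cylinder 44 mm in diameter and 38 mm high, about 0.34 kg, with a small hole in the top; this point lies on its axis, 19 mm above its underside (z up). It stands upright on the worktop.
- press: Grey bench press, fixed; origin on the worktop under the ram axis; yaw up to 0.25 either way. The tray slides in along its +y. Base 12 mm high, from 255 mm to -y to 70 mm to +y of the axis, 45 mm to -x; column 75 to 117 mm to +x. Arm over the tray: 46 mm wide in y, from 27 mm in front of the axis (-x) back to the column, 82 to 125 mm above the worktop.
- tray_seat (a point): Centre of the floor of the round pocket in the aluminium tray, 18.5 mm above the worktop: 52 mm inside diameter, with a wall 7 mm high and 5 mm thick round it. The die stands in it. The point travels with the tray; its axes are those of the press.
- tray_grip (a point): On the axis of the upright black post that slides the tray, 95 mm to the press's -y of the pocket's centre: 16 mm in diameter, its top 60 mm above the worktop, at its foot a collar 24 mm across up to 22.5 mm above the worktop. This point lies 42 mm above the worktop. Pinch it from above or push it.
- tray (a joint): Travel of the tray in m along the press's +y: 0 = fully out, 0.100 = at its stop, with the pocket under the ram. Starts between 0 and 0.02; stays where it is left; friction about 1.5 N.
- knob_top (a point): Centre of the flat top of the black round knob on the ram axis, 180 mm above the worktop when not pressed; the knob is 44 mm in diameter, its flat 38 mm. It moves straight down when pressed (by the sum of joints ram and load_knob) and springs back when let go.
- ram (a joint): Travel of the ram in m, 0 = up, grows downward. A light spring returns it (pressing takes about 3 N at the start, 6 N after 13 mm). With the die under it, its flat foot meets the top of the die after about 13.5 mm; it could go to 22 mm without a die.
- load_knob (a joint): Travel of the knob on the ram in m, 0 = up, 0.012 = bottomed. It moves only once the ram has met the die: its load spring takes about 8 N to start, then 1 N more per mm. The lower edge of the knob's steel skirt stands in the white band of the scale on the ram from 0 to 4 mm, in the green from 4 to 8 mm (about 12 to 16 N on the knob), then in the red.
- pot_center (a point): Bystander: white sample pot with a red cap, 50 mm in diameter, 68 mm high; this point is half-way up.
- beaker_center (a point): Bystander: clear beaker, 54 mm in diameter, 70 mm high; this point is half-way up.
Mind the look-alikes: they are no part of the job. Of the things that look like the part that bears die_center, the middle-sized one is meant.

How it is judged (in metres and radians):
On the way, in this order (a step that is already met when the one before it is completed fails the run):
1. the die stands upright in the tray's pocket, let go (horizontal distance between die_center and tray_seat below 0.008 m and z of die_center in the frame of tray_seat between 0.016 and 0.022 m and angle between die_center's own z axis and vertical below 0.06 rad and contact force between the fingers and die below 0.2 N), for 0.2 s.
2. the tray with the die is fully home, before the knob is pressed (horizontal distance between die_center and tray_seat below 0.008 m and z of die_center in the frame of tray_seat between 0.016 and 0.022 m and angle between die_center's own z axis and vertical below 0.06 rad and value of joint tray above 0.097 m and value of joint ram below 0.004 m), for 0.2 s.
At the end, for the whole second after the job is handed in: The die stands upright on the pocket's floor, within 8 mm of its centre; the tray is within 3 mm of its stop; the ram rests on the die (travel 11 to 16 mm); the fingers hold the knob down with over 7 N at a load_knob travel of 3.5 to 8.5 mm through the last second (horizontal distance between die_center and tray_seat below 0.008 m and z of die_center in the frame of tray_seat between 0.016 and 0.022 m and angle between die_center's own z axis and vertical below 0.06 rad and value of joint tray above 0.097 m and value of joint ram between 0.011 and 0.016 m and value of joint load_knob between 0.0035 and 0.0085 m and contact force between the fingers and press above 7 N); the arm keeps its last pose, push and grip.
It fails at once if the sample pot is moved by more than 30 mm or tipped (distance of pot_center from where it was at the start of the episode above 0.03 m or angle between pot_center's own z axis and vertical above 0.6 rad).
It fails at once if the beaker is moved by more than 30 mm or tipped (distance of beaker_center from where it was at the start of the episode above 0.03 m or angle between beaker_center's own z axis and vertical above 0.6 rad).
It also fails if it takes over 56 s, if anything falls off the work surface, if the arm or the gripper's body presses on something with over 40 N, if the wrist force passes 120 N, or if a joint passes its speed limit or range.

## Working session

There is one attempt and no reset: what is moved stays moved. The work goes in short steps, Python scripts to look and compute and a tool call to move; the robot and the scene stay as the last step left them, time stands still between calls to the robot, and variables do not carry over. Pictures are saved under pics/ and viewed, about 8 in all and at most 12, crops included, and the job is handed in when it is done.

Besides the shell and the picture viewer there is one more tool, called by a JSON object that holds its "name" and its "arguments". send_rows: Moves the arm, as the interface text tells. Its arguments: {"type":"object","properties":{"commands":{"type":"array"}},"required":["commands"]}

```bash
mkdir -p pics
cat > h.py <<'E'
import numpy as np, cv2
from cell import manip
def snap(n,f=None):
    c=manip.camera(n)
    np.savez('cam_%s.npz'%n,**{k:np.asarray(v) for k,v in c.items()})
    im=np.asarray(c['color'])[:,:,::-1]
    if f: cv2.imwrite('pics/'+f,im)
    return c,im
def load(n): return np.load('cam_%s.npz'%n)
def ray(c,u,v):
    K=np.asarray(c['camera_matrix']);k1=float(c['k1'])
    p=cv2.undistortPoints(np.array([[[u,v]]],float),K,np.array([k1,0,0,0,0.]))[0,0]
    R,_=cv2.Rodrigues(np.asarray(c['rvec'],float).reshape(3));t=np.asarray(c['tvec'],float).reshape(3)
    return -R.T@t, R.T@np.array([p[0],p[1],1.])
def at_z(c,u,v,z):
    o,d=ray(c,u,v); return o+d*(z-o[2])/d[2]
def proj(c,P):
    return cv2.projectPoints(np.array(P,float).reshape(-1,3),np.asarray(c['rvec'],float),np.asarray(c['tvec'],float),np.asarray(c['camera_matrix']),np.array([float(c['k1']),0,0,0,0.]))[0][:,0]
E
python3 - <<'E'
from h import *
a=snap('top')[1];b=snap('side')[1]
cv2.imwrite('pics/a_top.png',cv2.resize(a,(800,600),interpolation=2))
cv2.imwrite('pics/a_side.png',cv2.resize(b,(800,600),interpolation=2))
s=manip.read_state();print(s)
for n in('top','side'):
    c=load(n);print(n,ray(c,256,192))
E
```

```text
{'time_s': 0.1, 'joint_positions': array([-1.39944492e+00,  2.77080486e-01, -2.77621300e-02,  1.26801529e+00,
        2.04057771e-05,  1.46742446e+00]), 'joint_velocities': array([ 1.42603560e-04, -9.87284689e-04,  3.51266943e-03, -1.17318213e-05,
        1.04374297e-03, -1.50878613e-03]), 'joint_efforts': array([-5.50266179e-05, -4.46708536e+01,  2.96128607e+01,  8.43011134e-03,
       -8.20360356e-05,  2.54211862e-06]), 'tcp_pos': array([ 169.4400684 , -600.84592164,  230.24824246]), 'eef_rot': array([-3.13954418e+00, -2.33026868e-04,  2.74723017e-01]), 'ft_force': array([0.68323475, 0.69767421, 0.24591785]), 'moment': array([-0.02720309, -0.04243331,  0.02453424]), 'width': 1.001098028620016}
top (array([ 357.75613097,  -84.26519389, 1033.80221515]), array([ 0.2148322 ,  0.02533889, -0.97645121]))
side (array([ 497.37178579, -972.65089491,  477.27090936]), array([ 0.08255597,  0.92489142, -0.37132948]))
```

View pics/a_top.png

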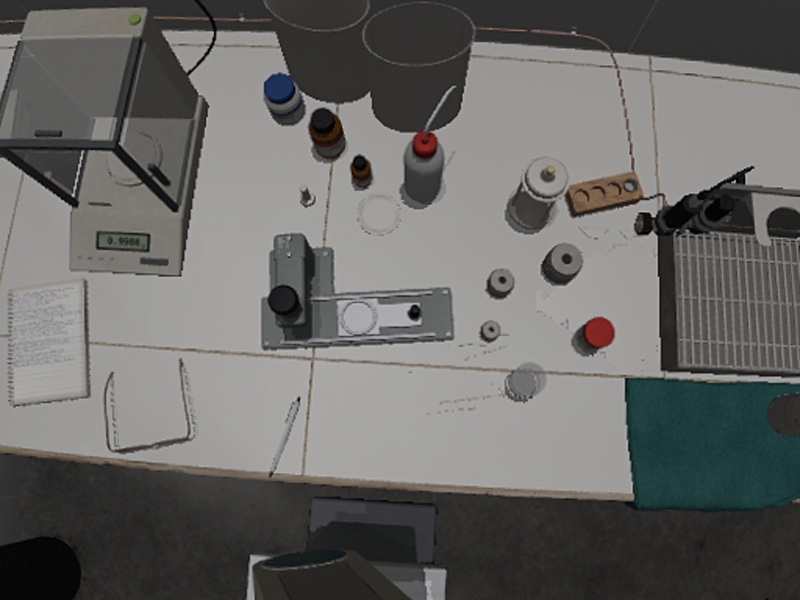

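View pics/a_side.png

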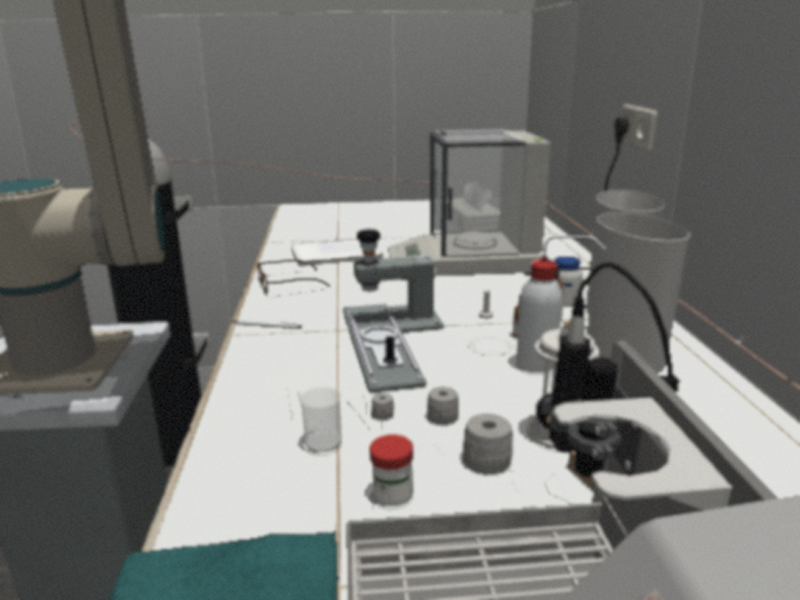

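The top view shows three knurled cylinders, at (490,330), (501,283) and (563,262). It also shows the press with its knob at (284,301), pocket at (358,317) and post at (414,312), the pot at (598,333) and the beaker at (522,382). I'll enlarge both regions.

Run:
```python
from h import *
c=load('top');im=c['color'][:,:,::-1]
# crop x 160..400, y 140..260 ->  800x400... 
cr=im[145:265,160:400]
cv2.imwrite('pics/b.png',cv2.resize(cr,(800,400),interpolation=cv2.INTER_CUBIC))
s=0.64
for n,u,v,z in [('small',490,326,30),('mid',501,279,38),('big',563,257,50),('knob',284,300,180),('pocket',358,317,25),('post',414,311,60),('pot',598,333,68),('beaker',522,382,35)]:
    print(n,at_z(c,u*s,v*s,z).round(1))
```

```text
small [ 543.6 -209.7   30. ]
mid [ 622.9 -224.7   38. ]
big [ 664.3 -326.6   50. ]
knob [535.6 102.9 180. ]
pocket [546.5   9.9  25. ]
post [555.3 -82.7  60. ]
pot [ 535.2 -379.9   68. ]
beaker [ 453.5 -264.4   35. ]
```

View pics/b.png

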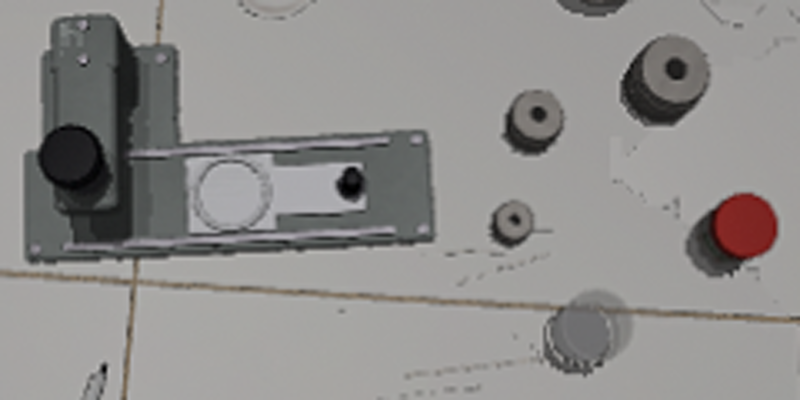

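Run:
```python
from h import *
c=load('top')
f=lambda u,v,z: at_z(c,160+u/3.3333-.35,145+v/3.3333-.35,z)
for n,u,v,z in [('mid',537,114,38),('midL',510,114,38),('midR',565,114,38),('knob',71,156,180),('pocket',233,194,25.5),('post',350,175,60),('beaker',585,332,70),('beakerfoot',577,345,0),('pot',745,226,68),('small',515,219,28)]:
    print(n,f(u,v,z).round(1))
a=f(34,262,12);b=f(433,241,12);d=a-b;print(a,b,'yaw',np.arctan2(-d[0],d[1]),np.hypot(*d[:2]))
k=f(71,156,180);p=f(350,175,60);d=k-p;print('yaw',np.arctan2(-d[0],d[1]),np.hypot(*d[:2]))
```

```text
mid [ 622.2 -225.    38. ]
midL [ 620.9 -203.8   38. ]
midR [ 623.5 -247.1   38. ]
knob [536.7 104.9 180. ]
pocket [546.6   8.8  25.5]
post [560.1 -81.6  60. ]
beaker [ 450.8 -260.7   70. ]
beakerfoot [ 447.1 -267.4    0. ]
pot [ 537. -381.   68.]
small [ 539.6 -211.6   28. ]
[485.05108303 162.68275899  12.        ] [ 521.10897312 -149.62217999   12.        ] yaw 0.11494835043304487 314.37962139656304
yaw 0.12449178862550785 187.90772543786417
```

```bash
cat > plan.py <<'E'
import sys,json
from h import *
def plan(p,yaw,q,yq,n,g):
    p=np.array(p,float).copy();q=np.array(q,float);rows=[]
    dy=(yq-yaw+np.pi)%(2*np.pi)-np.pi
    if abs(dy)<.004: dy=0
    step=-round(np.degrees(dy)/n,1)
    for i in range(n):
        d=(q-p)/(n-i);c,s=np.cos(yaw),np.sin(yaw)
        T=np.array([[c,s,0],[s,-c,0],[0,0,-1]])
        t=np.round(T.T@d).astype(int);p+=T@t;yaw-=np.radians(step)
        rows.append([t.tolist(),[0,0,step],g])
    for i in range(0,n,5): print(json.dumps(rows[i:i+5]))
    print('end',p.round(1),round(yaw,4));return p,yaw
def now():
    s=manip.read_state();print(round(s['time_s'],2),s['tcp_pos'].round(1),s['eef_rot'].round(4),s['ft_force'].round(1),round(s['width'],3));return s['tcp_pos'],s['eef_rot'][2]
E
python3 - <<'E'
from plan import *
p,y=now();plan(p,y,(622,-225,150),1.685,15,0.8)
E
```

```text
0.1 [ 169.4 -600.8  230.2] [-3.1395e+00 -2.0000e-04  2.7470e-01] [0.7 0.7 0.2] 1.001
[[[36, -16, 5], [0, 0, -5.4], 0.8], [[37, -12, 5], [0, 0, -5.4], 0.8], [[38, -9, 5], [0, 0, -5.4], 0.8], [[39, -5, 5], [0, 0, -5.4], 0.8], [[39, -2, 5], [0, 0, -5.4], 0.8]]
[[[39, 2, 6], [0, 0, -5.4], 0.8], [[39, 6, 5], [0, 0, -5.4], 0.8], [[38, 9, 6], [0, 0, -5.4], 0.8], [[37, 13, 5], [0, 0, -5.4], 0.8], [[36, 16, 6], [0, 0, -5.4], 0.8]]
[[[34, 20, 5], [0, 0, -5.4], 0.8], [[32, 23, 6], [0, 0, -5.4], 0.8], [[30, 26, 5], [0, 0, -5.4], 0.8], [[27, 28, 6], [0, 0, -5.4], 0.8], [[24, 30, 5], [0, 0, -5.4], 0.8]]
end [ 621.5 -225.3  150.2] 1.6884
```

{"name": "send_rows", "arguments": {"commands": [[[36, -16, 5], [0, 0, -5.4], 0.8], [[37, -12, 5], [0, 0, -5.4], 0.8], [[38, -9, 5], [0, 0, -5.4], 0.8], [[39, -5, 5], [0, 0, -5.4], 0.8], [[39, -2, 5], [0, 0, -5.4], 0.8]]}}

```text
time_s: 0.6
tcp_pos: [321.1, -475.3, 205.6]
eef_rot: [-3.141, -0.0, 0.75]
ft_force: [0.8, 0.8, -0.2]
width: 0.798
```

{"name": "send_rows", "arguments": {"commands": [[[39, 2, 6], [0, 0, -5.4], 0.8], [[39, 6, 5], [0, 0, -5.4], 0.8], [[38, 9, 6], [0, 0, -5.4], 0.8], [[37, 13, 5], [0, 0, -5.4], 0.8], [[36, 16, 6], [0, 0, -5.4], 0.8]]}}

```text
time_s: 1.1
tcp_pos: [471.7, -349.6, 177.8]
eef_rot: [-3.141, -0.0, 1.221]
ft_force: [0.2, -0.2, -0.7]
width: 0.799
```

{"name": "send_rows", "arguments": {"commands": [[[34, 20, 5], [0, 0, -5.4], 0.8], [[32, 23, 6], [0, 0, -5.4], 0.8], [[30, 26, 5], [0, 0, -5.4], 0.8], [[27, 28, 6], [0, 0, -5.4], 0.8], [[24, 30, 5], [0, 0, -5.4], 0.8]]}}

```text
time_s: 1.6
tcp_pos: [622.3, -224.4, 150.3]
eef_rot: [-3.14, -0.001, 1.693]
ft_force: [1.4, -0.6, 0.6]
width: 0.801
```

Run:
```python
from plan import *
now()
c,im=snap('wrist');im=im.copy()
now()
for P in [(622,-225,38),(644,-225,38),(600,-225,38),(622,-247,38)]:
    print(proj(c,P))
cv2.imwrite('pics/w1.png',im)
```

```text
1.6 [ 622.3 -224.4  150.3] [-3.1404e+00 -6.0000e-04  1.6926e+00] [ 1.4 -0.6  0.6] 0.801
1.65 [ 626.4 -220.5  149.4] [ 3.1385 -0.0034  1.6998] [3.4 1.2 0.1] 0.8
[[254.3890859  188.79763192]]
[[281.4041171  192.02434744]]
[[227.23716596 185.55616327]]
[[251.12311385 214.4177501 ]]
```

View pics/w1.png

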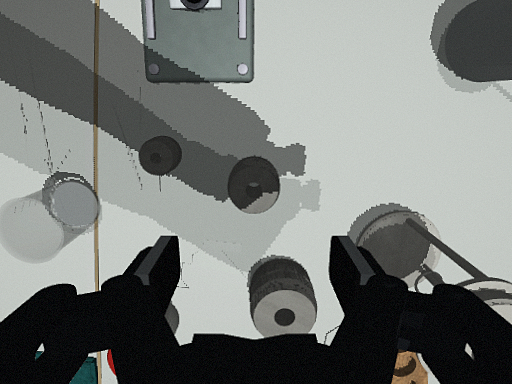

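The die's hole is at (254,189), where the top-view fix projects to (254,189). The two cameras agree. I'll let the arm settle before descending.

{"name": "send_rows", "arguments": {"commands": [[[0, 0, 0], [0, 0, 0], 0.8], [[0, 0, 0], [0, 0, 0], 0.8], [[0, 0, 0], [0, 0, 0], 0.8], [[0, 0, 0], [0, 0, 0], 0.8], [[0, 0, 0], [0, 0, 0], 0.8]]}}

```text
time_s: 2.15
tcp_pos: [621.0, -226.8, 151.6]
eef_rot: [3.141, 0.0, 1.687]
ft_force: [0.8, 0.7, 0.4]
width: 0.802
```

Run:
```python
from plan import *
p,y=now();plan(p,y,(622,-225,10),1.69,10,0.8)
```

```text
2.15 [ 621.  -226.8  151.6] [3.1414e+00 2.0000e-04 1.6869e+00] [0.8 0.7 0.4] 0.802
[[[0, 0, 14], [0, 0, -0.0], 0.8], [[0, 0, 14], [0, 0, -0.0], 0.8], [[0, 0, 14], [0, 0, -0.0], 0.8], [[0, 0, 14], [0, 0, -0.0], 0.8], [[0, 0, 14], [0, 0, -0.0], 0.8]]
[[[0, 0, 14], [0, 0, -0.0], 0.8], [[0, 0, 14], [0, 0, -0.0], 0.8], [[1, 0, 15], [0, 0, -0.0], 0.8], [[0, 1, 14], [0, 0, -0.0], 0.8], [[1, 0, 15], [0, 0, -0.0], 0.8]]
end [ 621.8 -224.7    9.6] 1.6869
```

{"name": "send_rows", "arguments": {"commands": [[[1, 0, 20], [0, 0, 0], 0.8], [[0, 0, 20], [0, 0, 0], 0.8], [[0, 0, 20], [0, 0, 0], 0.8], [[0, 0, 20], [0, 0, 0], 0.8], [[0, 0, 16], [0, 0, 0], 0.8]]}}

```text
time_s: 2.65
tcp_pos: [620.8, -225.2, 54.3]
eef_rot: [-3.141, -0.0, 1.688]
ft_force: [-0.3, -0.1, -0.9]
width: 0.802
```

{"name": "send_rows", "arguments": {"commands": [[[0, 0, 16], [0, 0, 0], 0.8], [[0, 0, 16], [0, 0, 0], 0.8], [[0, 0, 8], [0, 0, 0], 0.8], [[0, 0, 4], [0, 0, 0], 0.8], [[0, 0, 0], [0, 0, 0], 0.8]]}}

```text
time_s: 3.15
tcp_pos: [621.4, -224.9, 10.9]
eef_rot: [-3.141, -0.0, 1.689]
ft_force: [-0.6, -0.0, -0.7]
width: 0.799
```

{"name": "send_rows", "arguments": {"commands": [[[0, 0, 0], [0, 0, 0], 0.3], [[0, 0, 0], [0, 0, 0], 0.3], [[0, 0, 0], [0, 0, 0], 0.3], [[0, 0, 0], [0, 0, 0], 0.3], [[0, 0, 0], [0, 0, 0], 0.3]]}}

```text
time_s: 3.65
tcp_pos: [622.2, -225.5, 12.8]
eef_rot: [3.14, 0.001, 1.688]
ft_force: [-1.6, -0.0, 5.7]
width: 0.482
```

{"name": "send_rows", "arguments": {"commands": [[[0, 0, 0], [0, 0, 0], 0.3], [[0, 0, 0], [0, 0, 0], 0.3], [[0, 0, 0], [0, 0, 0], 0.3], [[0, 0, 0], [0, 0, 0], 0.3], [[0, 0, 0], [0, 0, 0], 0.3]]}}

```text
time_s: 4.15
tcp_pos: [622.2, -225.5, 12.8]
eef_rot: [3.14, 0.001, 1.688]
ft_force: [-1.4, 0.2, 5.2]
width: 0.48
```

Run:
```python
from plan import *
p,y=now()
```

```text
4.15 [ 622.2 -225.5   12.8] [3.1403e+00 1.4000e-03 1.6884e+00] [-1.4  0.2  5.2] 0.48
```

{"name": "send_rows", "arguments": {"commands": [[[0, 0, -5], [0, 0, 0], 0.3], [[0, 0, -15], [0, 0, 0], 0.3], [[0, 0, -20], [0, 0, 0], 0.3], [[0, 0, -20], [0, 0, 0], 0.3], [[0, 0, -20], [0, 0, 0], 0.3]]}}

```text
time_s: 4.65
tcp_pos: [621.1, -224.6, 92.1]
eef_rot: [-3.141, -0.001, 1.689]
ft_force: [0.3, 0.6, -5.0]
width: 0.487
```

Run:
```python
from plan import *
p,y=now();plan(p,y,(557,-90,105),1.688,5,0.3)
```

```text
4.65 [ 621.1 -224.6   92.1] [-3.1409e+00 -7.0000e-04  1.6886e+00] [ 0.3  0.6 -5. ] 0.487
[[[28, -10, -3], [0, 0, -0.0], 0.3], [[28, -9, -2], [0, 0, -0.0], 0.3], [[28, -10, -3], [0, 0, -0.0], 0.3], [[29, -9, -2], [0, 0, -0.0], 0.3], [[28, -10, -3], [0, 0, -0.0], 0.3]]
end [556.8 -90.2 105.1] 1.6886
```

{"name": "send_rows", "arguments": {"commands": [[[28, -10, -3], [0, 0, 0], 0.3], [[28, -10, -3], [0, 0, 0], 0.3], [[28, -10, -3], [0, 0, 0], 0.3], [[29, -9, -2], [0, 0, 0], 0.3], [[28, -9, -2], [0, 0, 0], 0.3]]}}

```text
time_s: 5.15
tcp_pos: [556.3, -89.3, 104.7]
eef_rot: [-3.141, -0.001, 1.688]
ft_force: [1.0, 0.8, -6.2]
width: 0.48
```

{"name": "send_rows", "arguments": {"commands": [[[0, 0, 0], [0, 0, 0], 0.3], [[0, 0, 0], [0, 0, 0], 0.3], [[0, 0, 0], [0, 0, 0], 0.3], [[0, 0, 0], [0, 0, 0], 0.3], [[0, 0, 0], [0, 0, 0], 0.3]]}}

```text
time_s: 5.65
tcp_pos: [557.7, -91.3, 104.3]
eef_rot: [3.141, 0.0, 1.688]
ft_force: [-0.2, -0.2, -4.1]
width: 0.485
```

Run:
```python
from plan import *
now()
c,im=snap('wrist');im=im.copy()
print(proj(c,[(546.6,8.8,25.5),(536.7,104.9,180)]))
cv2.imwrite('pics/w2.png',cv2.resize(im,(800,600),interpolation=cv2.INTER_CUBIC))
```

```text
5.65 [557.7 -91.3 104.3] [3.1414e+00 2.0000e-04 1.6875e+00] [-0.2 -0.2 -4.1] 0.485
[[255.84251272  47.33097496]
 [252.16183157 310.15358083]]
```

View pics/w2.png

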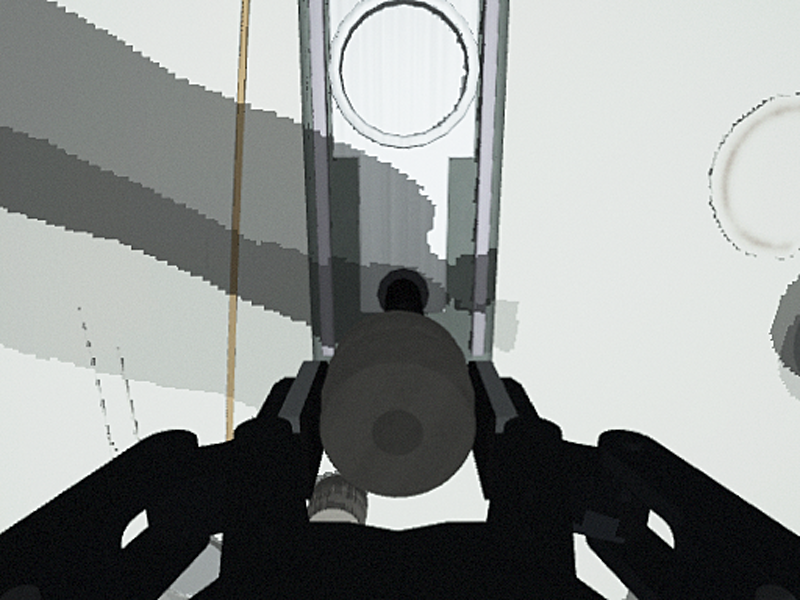

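Run:
```python
from plan import *
c=load('wrist');s=.64
for n,u,v,z in [('pocket rim',404,70,25.5),('pocketinner',404.5,69.5,25.5),('hole',397,432,129.5),('dieL',322,425,129.5),('dieR',474,425,129.5)]:
    print(n,at_z(c,u*s-.2,v*s-.2,z).round(1))
print(proj(c,[(557,-90,129.5),(557.7,-91.3,91.5)])/s)
```

```text
pocket rim [548.   10.6  25.5]
pocketinner [548.2  10.8  25.5]
hole [557.3 -91.7 129.5]
dieL [538.  -92.  129.5]
dieR [576.7 -87.4 129.5]
[[396.19444426 425.66647134]
 [398.12482742 371.2321611 ]]
```

Run:
```python
from plan import *
c=load('wrist');print(ray(c,256,192))
p,y=now();p1,y1=plan(p,y,(547.8,10.2,104),1.688,5,0.3);plan(p1,y1,(547.8,10.2,33.5),1.688,10,.3)
```

```text
(array([549.60267921, -24.59450641, 246.73940408]), array([ 0.03621797, -0.26424141, -0.96379612]))
5.7 [557.6 -91.2 104.3] [3.1415e+00 1.0000e-04 1.6876e+00] [ 0.2 -0.2 -4.1] 0.479
[[[20, 0, 0], [0, 0, -0.0], 0.3], [[20, 1, 0], [0, 0, -0.0], 0.3], [[21, 0, 0], [0, 0, -0.0], 0.3], [[20, 1, 0], [0, 0, -0.0], 0.3], [[21, 0, 0], [0, 0, -0.0], 0.3]]
end [547.7  10.3 104.3] 1.6876
[[[0, 0, 7], [0, 0, -0.0], 0.3], [[0, 0, 7], [0, 0, -0.0], 0.3], [[0, 0, 7], [0, 0, -0.0], 0.3], [[0, 0, 7], [0, 0, -0.0], 0.3], [[0, 0, 7], [0, 0, -0.0], 0.3]]
[[[0, 0, 7], [0, 0, -0.0], 0.3], [[0, 0, 7], [0, 0, -0.0], 0.3], [[0, 0, 7], [0, 0, -0.0], 0.3], [[0, 0, 7], [0, 0, -0.0], 0.3], [[0, 0, 8], [0, 0, -0.0], 0.3]]
end [547.7  10.3  33.3] 1.6876
```

The wrist picture shows the pocket ring centred at (404,70) and the held die's hole at (397,432). That puts the pocket at about (548,10). The wrist camera sits 67 mm ahead on the +y side and would come close to the knob, so I'll turn the tool half round first.

{"name": "send_rows", "arguments": {"commands": [[[0, 0, 0], [0, 0, -7.2], 0.3], [[0, 0, 0], [0, 0, -7.2], 0.3], [[0, 0, 0], [0, 0, -7.2], 0.3], [[0, 0, 0], [0, 0, -7.2], 0.3], [[0, 0, 0], [0, 0, -7.2], 0.3]]}}

```text
time_s: 6.2
tcp_pos: [557.4, -91.0, 104.2]
eef_rot: [-3.142, -0.0, 2.321]
ft_force: [-0.5, 0.0, -4.9]
width: 0.485
```

{"name": "send_rows", "arguments": {"commands": [[[0, 0, 0], [0, 0, -7.2], 0.3], [[0, 0, 0], [0, 0, -7.2], 0.3], [[0, 0, 0], [0, 0, -7.2], 0.3], [[0, 0, 0], [0, 0, -7.2], 0.3], [[0, 0, 0], [0, 0, -7.2], 0.3]]}}

```text
time_s: 6.7
tcp_pos: [557.4, -91.0, 104.2]
eef_rot: [3.142, -0.0, 2.95]
ft_force: [0.2, -0.5, -4.7]
width: 0.482
```

{"name": "send_rows", "arguments": {"commands": [[[0, 0, 0], [0, 0, -7.2], 0.3], [[0, 0, 0], [0, 0, -7.2], 0.3], [[0, 0, 0], [0, 0, -7.2], 0.3], [[0, 0, 0], [0, 0, -7.2], 0.3], [[0, 0, 0], [0, 0, -7.2], 0.3]]}}

```text
time_s: 7.2
tcp_pos: [557.4, -91.0, 104.2]
eef_rot: [3.142, -0.0, -2.705]
ft_force: [0.2, 0.0, -4.0]
width: 0.481
```

{"name": "send_rows", "arguments": {"commands": [[[0, 0, 0], [0, 0, -7.2], 0.3], [[0, 0, 0], [0, 0, -7.2], 0.3], [[0, 0, 0], [0, 0, -7.2], 0.3], [[0, 0, 0], [0, 0, -7.2], 0.3], [[0, 0, 0], [0, 0, -7.2], 0.3]]}}

```text
time_s: 7.7
tcp_pos: [557.4, -90.9, 104.2]
eef_rot: [3.141, -0.0, -2.077]
ft_force: [-0.2, -0.1, -4.9]
width: 0.483
```

{"name": "send_rows", "arguments": {"commands": [[[0, 0, 0], [0, 0, -7.2], 0.3], [[0, 0, 0], [0, 0, -7.2], 0.3], [[0, 0, 0], [0, 0, -7.2], 0.3], [[0, 0, 0], [0, 0, -7.2], 0.3], [[0, 0, 0], [0, 0, -7.2], 0.3]]}}

```text
time_s: 8.2
tcp_pos: [557.4, -91.0, 104.2]
eef_rot: [3.141, 0.0, -1.448]
ft_force: [-0.2, -0.0, -4.0]
width: 0.481
```

{"name": "send_rows", "arguments": {"commands": [[[0, 0, 0], [0, 0, 0], 0.3], [[0, 0, 0], [0, 0, 0], 0.3], [[0, 0, 0], [0, 0, 0], 0.3], [[0, 0, 0], [0, 0, 0], 0.3], [[0, 0, 0], [0, 0, 0], 0.3]]}}

```text
time_s: 8.7
tcp_pos: [557.3, -90.6, 104.3]
eef_rot: [-3.142, -0.0, -1.454]
ft_force: [0.5, -0.1, -4.8]
width: 0.485
```

Run:
```python
from plan import *
p,y=now();print(manip.read_state()['joint_positions']);p1,y1=plan(p,y,(547.8,10.2,104),y,5,0.3);plan(p1,y1,(547.8,10.2,33.5),y1,5,.3)
```

```text
8.7 [557.3 -90.6 104.3] [-3.1416 -0.     -1.4537] [ 0.5 -0.1 -4.8] 0.485
[-2.75586626e-01  2.68678347e-01 -3.20876883e-01  9.81200128e-01
 -1.06279373e-05 -1.96347090e+00]
[[[-20, 0, 0], [0, 0, -0.0], 0.3], [[-20, -1, 0], [0, 0, -0.0], 0.3], [[-20, 0, 0], [0, 0, -0.0], 0.3], [[-21, -1, 0], [0, 0, -0.0], 0.3], [[-20, 0, 0], [0, 0, -0.0], 0.3]]
end [547.5  10.  104.3] -1.4537
[[[0, 0, 14], [0, 0, -0.0], 0.3], [[0, 0, 14], [0, 0, -0.0], 0.3], [[0, 0, 14], [0, 0, -0.0], 0.3], [[0, 0, 14], [0, 0, -0.0], 0.3], [[0, 0, 15], [0, 0, -0.0], 0.3]]
end [547.5  10.   33.3] -1.4537
```

{"name": "send_rows", "arguments": {"commands": [[[-20, 0, 0], [0, 0, 0], 0.3], [[-20, -1, 0], [0, 0, 0], 0.3], [[-20, 0, 0], [0, 0, 0], 0.3], [[-21, -1, 0], [0, 0, 0], 0.3], [[-20, 0, 0], [0, 0, 0], 0.3]]}}

```text
time_s: 9.2
tcp_pos: [547.4, 10.8, 104.4]
eef_rot: [-3.141, 0.0, -1.454]
ft_force: [-0.1, 0.4, -4.7]
width: 0.482
```

{"name": "send_rows", "arguments": {"commands": [[[0, 0, 15], [0, 0, 0], 0.3], [[0, 0, 15], [0, 0, 0], 0.3], [[0, 0, 15], [0, 0, 0], 0.3], [[0, 0, 10], [0, 0, 0], 0.3], [[0, 0, 5], [0, 0, 0], 0.3]]}}

```text
time_s: 9.7
tcp_pos: [546.7, 10.1, 43.3]
eef_rot: [3.14, 0.0, -1.453]
ft_force: [0.1, -0.4, -4.0]
width: 0.479
```

{"name": "send_rows", "arguments": {"commands": [[[0, 0, 0], [0, 0, 0], 0.3], [[0, 0, 0], [0, 0, 0], 0.3], [[0, 0, 0], [0, 0, 0], 0.3], [[0, 0, 0], [0, 0, 0], 0.3], [[0, 0, 0], [0, 0, 0], 0.3]]}}

```text
time_s: 10.2
tcp_pos: [547.8, 9.9, 44.8]
eef_rot: [-3.141, -0.0, -1.453]
ft_force: [0.0, -0.2, -3.7]
width: 0.486
```

{"name": "send_rows", "arguments": {"commands": [[[0, 0, 4], [0, 0, 0], 0.3], [[0, 0, 3], [0, 0, 0], 0.3], [[0, 0, 3], [0, 0, 0], 0.3], [[0, 0, 2], [0, 0, 0], 0.3], [[0, 0, 0], [0, 0, 0], 0.3]]}}

```text
time_s: 10.7
tcp_pos: [546.9, 10.0, 31.7]
eef_rot: [3.14, 0.0, -1.453]
ft_force: [0.8, -0.3, -3.6]
width: 0.481
```

{"name": "send_rows", "arguments": {"commands": [[[0, 0, 1], [0, 0, 0], 0.3], [[0, 0, 0], [0, 0, 0], 0.3], [[0, 0, 0.5], [0, 0, 0], 0.3], [[0, 0, 0], [0, 0, 0], 0.3], [[0, 0, 0], [0, 0, 0], 0.3]]}}

```text
time_s: 11.2
tcp_pos: [547.6, 10.0, 31.3]
eef_rot: [-3.141, -0.0, -1.453]
ft_force: [-1.1, -0.4, -0.3]
width: 0.48
```

Contact came at TCP z 31.3, the height expected for the pocket floor. On the rim it would have come at 38. Releasing.

{"name": "send_rows", "arguments": {"commands": [[[0, 0, 0], [0, 0, 0], 0.75], [[0, 0, 0], [0, 0, 0], 0.75], [[0, 0, 0], [0, 0, 0], 0.75], [[0, 0, 0], [0, 0, 0], 0.75], [[0, 0, 0], [0, 0, 0], 0.75]]}}

```text
time_s: 11.7
tcp_pos: [547.6, 10.0, 30.9]
eef_rot: [-3.141, -0.0, -1.453]
ft_force: [-0.1, 0.5, -0.2]
width: 0.748
```

{"name": "send_rows", "arguments": {"commands": [[[0, 0, -10], [0, 0, 0], 0.75], [[0, 0, -15], [0, 0, 0], 0.75], [[0, 0, -15], [0, 0, 0], 0.75], [[0, 0, -15], [0, 0, 0], 0.75], [[0, 0, -15], [0, 0, 0], 0.75]]}}

```text
time_s: 12.2
tcp_pos: [547.6, 10.0, 102.2]
eef_rot: [-3.141, -0.0, -1.453]
ft_force: [0.3, -0.5, 0.2]
width: 0.754
```

{"name": "send_rows", "arguments": {"commands": [[[30, 0, 0], [0, 0, 0], 0.75], [[30, 0, 0], [0, 0, 0], 0.75], [[30, 1, 0], [0, 0, 0], 0.75], [[30, 0, 0], [0, 0, 0], 0.75], [[0, 0, 0], [0, 0, 0], 0.75]]}}

```text
time_s: 12.7
tcp_pos: [561.9, -112.7, 102.0]
eef_rot: [-3.139, -0.002, -1.457]
ft_force: [0.5, -0.6, 0.4]
width: 0.747
```

Run:
```python
from plan import *
now()
a=snap('top')[1];b=snap('side')[1]
A=cv2.resize(a[165:255,160:310],(800,480),interpolation=2)
cv2.imwrite('pics/c.png',A)
```

```text
12.7 [ 561.9 -112.7  102. ] [-3.1392e+00 -2.3000e-03 -1.4570e+00] [ 0.5 -0.6  0.4] 0.747
```

View pics/c.png

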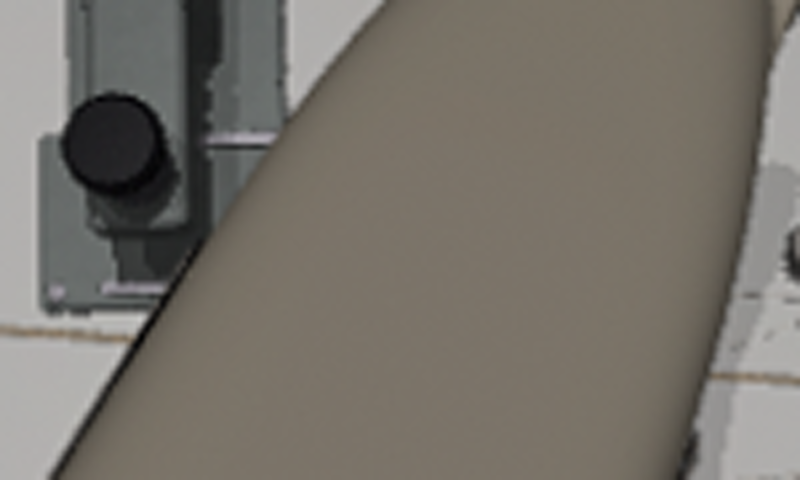

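Run:
```python
from plan import *
c=load('wrist')
print(at_z(c,403*.64,290*.64,60))
p,y=now();q,_=plan(p,y,(559,-84,80),y,5,.75);plan(q,y,(559,-84,32),y,5,.75)
b=load('side')['color'][:,:,::-1]
cv2.imwrite('pics/d.png',cv2.resize(b[130:260,200:300],(600,780)[:2] if 0 else (460,598),interpolation=2))
```

```text
[557.27977488 -71.77475892  60.        ]
12.8 [ 560.6 -109.7  101.4] [-3.1411e+00  3.0000e-04 -1.4544e+00] [ 0.2  0.  -0.6] 0.744
[[[-5, 0, 4], [0, 0, -0.0], 0.75], [[-5, 0, 4], [0, 0, -0.0], 0.75], [[-5, 0, 4], [0, 0, -0.0], 0.75], [[-5, -1, 5], [0, 0, -0.0], 0.75], [[-6, 0, 4], [0, 0, -0.0], 0.75]]
end [558.6 -83.8  80.4] -1.4544
[[[0, 0, 10], [0, 0, -0.0], 0.75], [[0, 0, 10], [0, 0, -0.0], 0.75], [[0, 0, 9], [0, 0, -0.0], 0.75], [[0, 0, 10], [0, 0, -0.0], 0.75], [[0, 0, 9], [0, 0, -0.0], 0.75]]
end [558.6 -83.8  32.4] -1.4544
```

View pics/d.png

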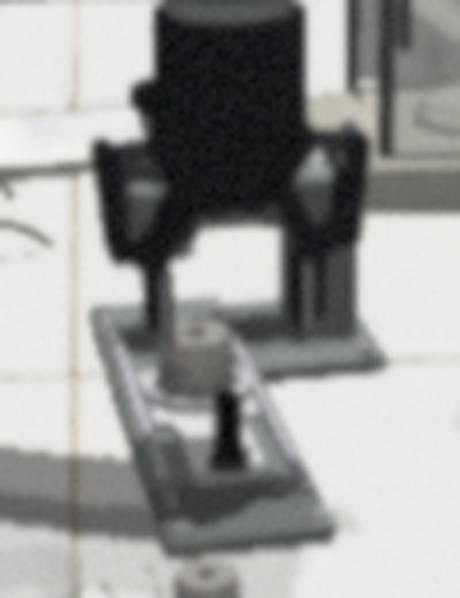

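The side view shows the die upright inside the pocket ring at (195,355), with the post at (228,430). Next I pinch the post.

{"name": "send_rows", "arguments": {"commands": [[[-5, 0, 4], [0, 0, 0], 0.75], [[-5, 0, 4], [0, 0, 0], 0.75], [[-5, 0, 4], [0, 0, 0], 0.75], [[-5, 0, 5], [0, 0, 0], 0.75], [[-6, 0, 4], [0, 0, 0], 0.75]]}}

```text
time_s: 13.3
tcp_pos: [557.0, -82.4, 79.1]
eef_rot: [3.141, 0.0, -1.452]
ft_force: [0.5, 0.3, -0.8]
width: 0.748
```

{"name": "send_rows", "arguments": {"commands": [[[0, 0, 12], [0, 0, 0], 0.75], [[0, 0, 12], [0, 0, 0], 0.75], [[0, 0, 11], [0, 0, 0], 0.75], [[0, 0, 6], [0, 0, 0], 0.75], [[0, 0, 4], [0, 0, 0], 0.75]]}}

```text
time_s: 13.8
tcp_pos: [556.8, -83.6, 33.6]
eef_rot: [3.14, 0.001, -1.453]
ft_force: [0.5, 0.6, -0.6]
width: 0.75
```

{"name": "send_rows", "arguments": {"commands": [[[0, 0, 0], [0, 0, 0], 0.5], [[0, 0, 0], [0, 0, 0], 0.4], [[0, 0, 0], [0, 0, 0], 0.3], [[0, 0, 0], [0, 0, 0], 0.3], [[0, 0, 0], [0, 0, 0], 0.3]]}}

```text
time_s: 14.3
tcp_pos: [557.8, -83.6, 35.2]
eef_rot: [-3.141, -0.0, -1.453]
ft_force: [-0.1, -0.2, 0.8]
width: 0.3
```

Run:
```python
from plan import *
now()
c,im=snap('wrist')
cv2.imwrite('pics/w3.png',im)
```

```text
14.3 [557.8 -83.6  35.2] [-3.1409e+00 -3.0000e-04 -1.4531e+00] [-0.1 -0.2  0.8] 0.3
```

View pics/w3.png

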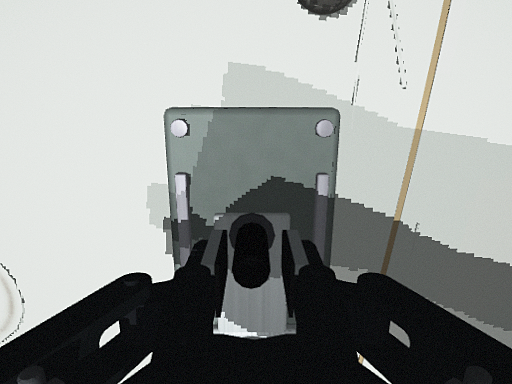

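The post stands centred between the fingers, at (252,250). Closing and sliding in gently.

{"name": "send_rows", "arguments": {"commands": [[[0, 0, 0], [0, 0, 0], 0.1], [[0, 0, 0], [0, 0, 0], 0.1], [[0, 0, 0], [0, 0, 0], 0.1], [[0, 0, 0], [0, 0, 0], 0.1], [[0, 0, 0], [0, 0, 0], 0.1]]}}

```text
time_s: 14.85
tcp_pos: [559.2, -83.4, 35.4]
eef_rot: [-3.138, -0.0, -1.453]
ft_force: [5.7, 2.3, 0.2]
width: 0.164
```

{"name": "send_rows", "arguments": {"commands": [[[-2, 0, 0], [0, 0, 0], 0.1], [[-4, 0, 0], [0, 0, 0], 0.1], [[-6, 0, 0], [0, 0, 0], 0.1], [[-6, 0, 0], [0, 0, 0], 0.1], [[-6, 0, 0], [0, 0, 0], 0.1]]}}

```text
time_s: 15.35
tcp_pos: [556.5, -60.6, 35.4]
eef_rot: [-3.138, -0.003, -1.454]
ft_force: [6.3, -1.7, -2.1]
width: 0.163
```

{"name": "send_rows", "arguments": {"commands": [[[-6, -1, 0], [0, 0, 0], 0.1], [[-6, 0, 0], [0, 0, 0], 0.1], [[-6, 0, 0], [0, 0, 0], 0.1], [[-6, 0, 0], [0, 0, 0], 0.1], [[-6, 0, 0], [0, 0, 0], 0.1]]}}

```text
time_s: 15.85
tcp_pos: [552.9, -29.5, 35.4]
eef_rot: [-3.14, -0.001, -1.453]
ft_force: [5.4, -1.7, 3.1]
width: 0.162
```

{"name": "send_rows", "arguments": {"commands": [[[-6, 0, 0], [0, 0, 0], 0.1], [[-6, 0, 0], [0, 0, 0], 0.1], [[-6, 0, 0], [0, 0, 0], 0.1], [[-5, 0, 0], [0, 0, 0], 0.1], [[-4, 0, 0], [0, 0, 0], 0.1]]}}

```text
time_s: 16.35
tcp_pos: [549.7, -2.4, 35.3]
eef_rot: [-3.14, -0.0, -1.453]
ft_force: [4.8, -0.8, 4.1]
width: 0.165
```

{"name": "send_rows", "arguments": {"commands": [[[-2, 0, 0], [0, 0, 0], 0.1], [[-2, 0, 0], [0, 0, 0], 0.1], [[-2, 0, 0], [0, 0, 0], 0.1], [[-2, 0, 0], [0, 0, 0], 0.1], [[-2, 0, 0], [0, 0, 0], 0.1]]}}

```text
time_s: 16.85
tcp_pos: [548.6, 7.3, 35.3]
eef_rot: [-3.14, -0.0, -1.453]
ft_force: [5.5, -0.8, 5.0]
width: 0.158
```

{"name": "send_rows", "arguments": {"commands": [[[-1, 0, 0], [0, 0, 0], 0.1], [[-1, 0, 0], [0, 0, 0], 0.1], [[-1, 0, 0], [0, 0, 0], 0.1], [[-1, 0, 0], [0, 0, 0], 0.1], [[0, 0, 0], [0, 0, 0], 0.1]]}}

```text
time_s: 17.35
tcp_pos: [548.1, 11.4, 35.3]
eef_rot: [-3.14, 0.0, -1.453]
ft_force: [4.9, 0.0, 4.8]
width: 0.164
```

{"name": "send_rows", "arguments": {"commands": [[[-1, 0, 0], [0, 0, 0], 0.1], [[0, 0, 0], [0, 0, 0], 0.1], [[-1, 0, 0], [0, 0, 0], 0.1], [[0, 0, 0], [0, 0, 0], 0.1], [[0, 0, 0], [0, 0, 0], 0.1]]}}

```text
time_s: 17.85
tcp_pos: [548.0, 11.9, 35.3]
eef_rot: [-3.14, -0.003, -1.453]
ft_force: [5.3, -4.8, 4.8]
width: 0.164
```

{"name": "send_rows", "arguments": {"commands": [[[-1, 0, 0], [0, 0, 0], 0.1], [[0, 0, 0], [0, 0, 0], 0.1], [[-1, 0, 0], [0, 0, 0], 0.1], [[0, 0, 0], [0, 0, 0], 0.1], [[0, 0, 0], [0, 0, 0], 0.1]]}}

```text
time_s: 18.35
tcp_pos: [548.1, 11.9, 35.4]
eef_rot: [-3.14, -0.008, -1.455]
ft_force: [5.1, -8.8, 3.0]
width: 0.163
```

The tray is at its stop: the y force is rising while y stays at 11.9. Release, lift, and shut the fingers.

{"name": "send_rows", "arguments": {"commands": [[[0, 0, 0], [0, 0, 0], 0.5], [[0, 0, 0], [0, 0, 0], 0.5], [[0, 0, 0], [0, 0, 0], 0.5], [[0, 0, 0], [0, 0, 0], 0.5], [[0, 0, 0], [0, 0, 0], 0.5]]}}

```text
time_s: 18.85
tcp_pos: [545.8, 15.3, 34.3]
eef_rot: [3.14, 0.001, -1.453]
ft_force: [1.0, -0.9, -0.3]
width: 0.498
```

{"name": "send_rows", "arguments": {"commands": [[[3, 0, -10], [0, 0, 0], 0.5], [[0, 0, -20], [0, 0, 0], 0.5], [[0, 0, -40], [0, 0, 0], 0.5], [[0, 0, -40], [0, 0, 0], 0.5], [[0, 0, -40], [0, 0, 0], 0.5]]}}

```text
time_s: 19.35
tcp_pos: [546.9, 11.8, 187.0]
eef_rot: [-3.141, -0.0, -1.453]
ft_force: [0.7, -0.7, 0.4]
width: 0.503
```

{"name": "send_rows", "arguments": {"commands": [[[0, 0, -30], [0, 0, 0], 0], [[0, 0, -5], [0, 0, 0], 0], [[0, 0, 0], [0, 0, 0], 0], [[0, 0, 0], [0, 0, 0], 0], [[0, 0, 0], [0, 0, 0], 0]]}}

```text
time_s: 19.85
tcp_pos: [545.8, 12.1, 217.9]
eef_rot: [3.138, 0.001, -1.453]
ft_force: [0.2, -0.4, -0.3]
width: -0.003
```

Run:
```python
from plan import *
p,y=now();plan(p,y,(536.8,105.5,210),y,5,0)
a=snap('side')[1];b=snap('top')[1];
A=cv2.resize(a[130:250,200:310],(550,600),interpolation=2)
cv2.imwrite('pics/e.png',A)
```

```text
19.85 [545.8  12.1 217.9] [ 3.1380e+00  8.0000e-04 -1.4531e+00] [ 0.2 -0.4 -0.3] -0.003
[[[-19, 0, 2], [0, 0, -0.0], 0], [[-19, -1, 1], [0, 0, -0.0], 0], [[-19, 0, 2], [0, 0, -0.0], 0], [[-18, -1, 1], [0, 0, -0.0], 0], [[-19, 0, 2], [0, 0, -0.0], 0]]
end [536.7 105.6 209.9] -1.4531
```

View pics/e.png

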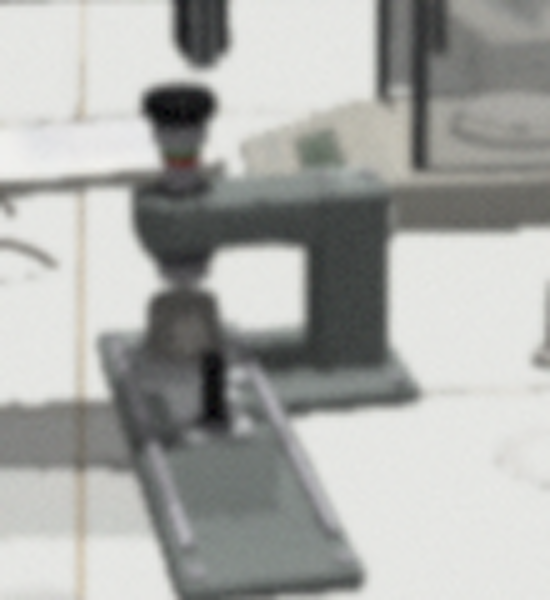

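The side view shows the die at (183,320) under the ram foot at (183,265), the tray fully in and the knob up. Moving over the knob and down to near contact.

{"name": "send_rows", "arguments": {"commands": [[[-19, 0, 2], [0, 0, 0], 0], [[-19, 0, 1], [0, 0, 0], 0], [[-19, -1, 2], [0, 0, 0], 0], [[-19, 0, 1], [0, 0, 0], 0], [[-18, -1, 2], [0, 0, 0], 0]]}}

```text
time_s: 20.45
tcp_pos: [537.4, 106.3, 210.8]
eef_rot: [3.14, 0.0, -1.453]
ft_force: [0.5, -0.3, -0.5]
width: -0.004
```

{"name": "send_rows", "arguments": {"commands": [[[0, 0, 10], [0, 0, 0], 0], [[0, 0, 8], [0, 0, 0], 0], [[0, 0, 4], [0, 0, 0], 0], [[0, 0, 0], [0, 0, 0], 0], [[0, 0, 0], [0, 0, 0], 0]]}}

```text
time_s: 20.95
tcp_pos: [538.1, 104.9, 189.6]
eef_rot: [3.141, -0.0, -1.454]
ft_force: [0.2, -0.8, -0.5]
width: -0.002
```

{"name": "send_rows", "arguments": {"commands": [[[0, 0, 2], [0, 0, 0], 0], [[0, 0, 2], [0, 0, 0], 0], [[0, 0, 2], [0, 0, 0], 0], [[0, 0, 2], [0, 0, 0], 0], [[0, 0, 2], [0, 0, 0], 0]]}}

```text
time_s: 21.45
tcp_pos: [538.2, 105.6, 179.7]
eef_rot: [-3.141, -0.0, -1.453]
ft_force: [-0.0, 0.5, 3.3]
width: 0.001
```

Contact at z 179.7 with 3.3 N, as specified. Now pressing slowly toward about 161.

{"name": "send_rows", "arguments": {"commands": [[[0, 0, 2], [0, 0, 0], 0], [[0, 0, 2], [0, 0, 0], 0], [[0, 0, 2], [0, 0, 0], 0], [[0, 0, 2], [0, 0, 0], 0], [[0, 0, 2], [0, 0, 0], 0]]}}

```text
time_s: 21.95
tcp_pos: [538.2, 105.6, 170.0]
eef_rot: [-3.141, -0.0, -1.453]
ft_force: [-1.8, -0.2, 5.7]
width: 0.001
```

{"name": "send_rows", "arguments": {"commands": [[[0, 0, 2], [0, 0, 0], 0], [[0, 0, 1], [0, 0, 0], 0], [[0, 0, 1], [0, 0, 0], 0], [[0, 0, 0], [0, 0, 0], 0], [[0, 0, 0], [0, 0, 0], 0]]}}

```text
time_s: 22.45
tcp_pos: [538.3, 105.6, 166.4]
eef_rot: [-3.141, -0.0, -1.453]
ft_force: [-1.8, 0.2, 8.2]
width: -0.001
```

{"name": "send_rows", "arguments": {"commands": [[[0, 0, 1], [0, 0, 0], 0], [[0, 0, 1], [0, 0, 0], 0], [[0, 0, 1], [0, 0, 0], 0], [[0, 0, 0], [0, 0, 0], 0], [[0, 0, 0], [0, 0, 0], 0]]}}

```text
time_s: 22.95
tcp_pos: [538.3, 105.6, 164.0]
eef_rot: [-3.141, -0.0, -1.453]
ft_force: [-2.9, -0.7, 10.1]
width: -0.0
```

{"name": "send_rows", "arguments": {"commands": [[[0, 0, 1], [0, 0, 0], 0], [[0, 0, 1], [0, 0, 0], 0], [[0, 0, 1], [0, 0, 0], 0], [[0, 0, 1], [0, 0, 0], 0], [[0, 0, 0], [0, 0, 0], 0]]}}

```text
time_s: 23.45
tcp_pos: [538.4, 105.6, 160.6]
eef_rot: [-3.141, -0.0, -1.453]
ft_force: [-4.5, -1.3, 12.9]
width: 0.005
```

{"name": "send_rows", "arguments": {"commands": [[[0, 0, 0], [0, 0, 0], 0], [[0, 0, 0], [0, 0, 0], 0], [[0, 0, 0], [0, 0, 0], 0], [[0, 0, 0], [0, 0, 0], 0], [[0, 0, 0], [0, 0, 0], 0]]}}

```text
time_s: 23.95
tcp_pos: [538.4, 105.6, 160.7]
eef_rot: [-3.14, -0.0, -1.453]
ft_force: [-4.1, -1.0, 13.1]
width: 0.002
```

Run:
```python
from plan import *
now()
a=snap('side')[1];snap('top');now();snap('top');now()
cv2.imwrite('pics/f.png',cv2.resize(a[145:225,200:290],(675,600),interpolation=2))
```

```text
23.95 [538.4 105.6 160.7] [-3.1404e+00 -1.0000e-04 -1.4530e+00] [-4.1 -1.  13.1] 0.002
24.05 [538.4 105.6 160.7] [-3.1405e+00 -1.0000e-04 -1.4530e+00] [-5.5 -0.3 12.9] -0.003
24.1 [538.4 105.6 160.7] [-3.1405e+00 -1.0000e-04 -1.4530e+00] [-5.  -0.8 12.6] -0.002
```

View pics/f.png

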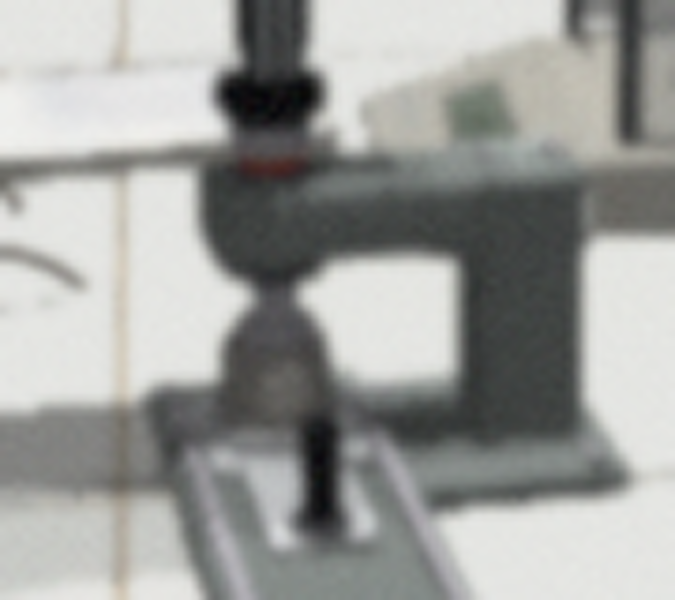

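Height gives about 19.3 mm of travel, so about 5.8 mm on the load spring. Force is 13 N, which gives about 5 mm. Both put it mid-green, the pose is steady, and the die is upright under the ram. Handing in.

Run:
```python
from plan import *
print(manip.close_job()); now()
```

```text
the job is handed in; nothing more can be done
None
the job is handed in; nothing more can be done
```

I set the middle-sized die upright in the tray pocket, slid the tray in to its stop, pressed the knob down with shut fingers, and handed the job in while still holding it. The arm's clock stood at about 24 s of the 56 s allowed.

- **Load:** The last readings were steady at TCP z 160.7 mm and about 13 N on the knob. That puts the load spring at about 5 mm by force and 5.8 mm by height; the green band is 4 to 8 mm.
- **Die and tray:** The die touched down at the height expected for the pocket floor. The tray stopped after about 96 mm of travel, with the y force rising to about 9 N. The last side view showed the die upright under the ram.
- **Not confirmed:** The side picture was too coarse to see the skirt's edge in the green; only red below the skirt showed clearly, so that rests on force and height. There was also about 4 to 5 N of sideways force on the knob.
- **Bystanders:** The fingers stayed clear of the pot and the beaker, though I took no final picture of them.

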